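# Pair the sample cups with their blood tubes in the transport carrier

### The job

The blood tubes for four test panels already stand in the white transport carrier, and the four lidded sample cups that must travel with them wait in a row in the grey intake rack. Move every cup into the carrier pocket directly in front of the tube whose cap has the same colour as the cup's lid, and let it stand upright on the pocket's floor. Keep the cups upright on the way so that nothing leaks, and leave the tubes standing in their holes.

Things in the scene. Friction and masses are not known exactly. Their poses are not given: they have to be found in the camera images.
- carrier: White carrier, fixed, the target. Four bays at its y = -87, -29, 29, 87 mm: each a pocket at x = 0 (50 x 50 mm inside, floor 5 mm and walls 22 mm above the desk, walls 8 mm thick) and a tube hole behind it at x = 70 mm in a grey block 46 mm high. 240 mm long, x = -33 to 88 mm. Origin: on the desk under the middle of the pocket row; +x from pockets to tubes, away from robot; z up.
- intake_rack: Grey metallic rack, fixed: one row of four pockets as in the carrier (50 x 50 mm inside, floor 5 mm and walls 22 mm above the desk, 8 mm thick) at its y = -87, -29, 29, 87 mm; the cups start here. 240 x 66 mm, a dark loop at each end. Origin: on the desk, under the middle of the row; y along the row, x across it (away from robot), z up.
- cup_red: Sample cup with red lid, loose, 45 g, translucent white, 50 mm high; round lid 41 mm wide is the top 10 mm, below it 38 mm wide, narrowing downwards. Origin: centre of underside, 5 mm above the desk in a pocket; z up. Neighbouring lids are 17 mm apart when central: grip the lid, 43 mm above the origin, with the fingers before and behind the row (closing along the rack's x).
- cup_yellow: Sample cup with yellow lid, loose, 45 g, translucent white, 50 mm high; round lid 41 mm wide is the top 10 mm, below it 38 mm wide, narrowing downwards. Origin: centre of underside, 5 mm above the desk in a pocket; z up. Neighbouring lids are 17 mm apart when central: grip the lid, 43 mm above the origin, with the fingers before and behind the row (closing along the rack's x).
- cup_blue: Sample cup with blue lid, loose, 45 g, translucent white, 50 mm high; round lid 41 mm wide is the top 10 mm, below it 38 mm wide, narrowing downwards. Origin: centre of underside, 5 mm above the desk in a pocket; z up. Neighbouring lids are 17 mm apart when central: grip the lid, 43 mm above the origin, with the fingers before and behind the row (closing along the rack's x).
- cup_green: Sample cup with green lid, loose, 45 g, translucent white, 50 mm high; round lid 41 mm wide is the top 10 mm, below it 38 mm wide, narrowing downwards. Origin: centre of underside, 5 mm above the desk in a pocket; z up. Neighbouring lids are 17 mm apart when central: grip the lid, 43 mm above the origin, with the fingers before and behind the row (closing along the rack's x).
- tube_red: Blood tube with red cap, loose, 13 mm thick, cap 16 mm, 81 mm long, upright in a tube hole of the carrier; the pocket of its bay, for the red-lidded cup, is centred 70 mm from it along the carrier's -x. Origin: centre of its lower end, 12 mm above the desk (top of cap at 93 mm); z up along the tube, x and y turned anyhow.
- tube_yellow: Blood tube with yellow cap, loose, 13 mm thick, cap 16 mm, 81 mm long, upright in a tube hole of the carrier; the pocket of its bay, for the yellow-lidded cup, is centred 70 mm from it along the carrier's -x. Origin: centre of its lower end, 12 mm above the desk (top of cap at 93 mm); z up along the tube, x and y turned anyhow.
- tube_blue: Blood tube with blue cap, loose, 13 mm thick, cap 16 mm, 81 mm long, upright in a tube hole of the carrier; the pocket of its bay, for the blue-lidded cup, is centred 70 mm from it along the carrier's -x. Origin: centre of its lower end, 12 mm above the desk (top of cap at 93 mm); z up along the tube, x and y turned anyhow.
- tube_green: Blood tube with green cap, loose, 13 mm thick, cap 16 mm, 81 mm long, upright in a tube hole of the carrier; the pocket of its bay, for the green-lidded cup, is centred 70 mm from it along the carrier's -x. Origin: centre of its lower end, 12 mm above the desk (top of cap at 93 mm); z up along the tube, x and y turned anyhow.

How it is judged:
By the outcome, as a careful person would: the job done as asked, in the order asked, and still so for the second after the job is handed in, with the robot touching nothing.
It also fails if it takes over 90 s, if anything falls off the work surface, if the arm or the gripper's body presses on something with over 40 N, if the wrist force passes 120 N, or if a joint passes its speed limit or range.

### The arm

A 7-joint arm with a two-finger parallel gripper is mounted at the origin on a cart in front of the work surface, level with it; the furniture and walls round the work are solid. World frame = base frame: x ahead of the robot, y to its left, z up, the work surface at z = 0. Lengths are in m, angles in rad, forces in N, time in s.
With the tool pointing down it reaches from about 0.375 to 0.925 m from the base axis. Payload 3.1 kg.
Tool frame: the origin (TCP) lies on the centre line of the jaws, within the pads' length; the fingertips stand 8 mm ahead of it and the grasp point (between the pads) lies 11 mm behind it; z points along the fingers, y is the line along which they close (so a half turn about z gives the same grasp; the last joint's range is limited). The gripper opens to 85 mm and grips with 20 to 120 N. Pads are 22 mm wide; open, the fingers measure 114 mm over their backs; the gripper's body (76 mm by 85 mm) begins 54 mm behind the grasp point. The pads swing forward as they close: fully open they stand 13 mm farther back than shut.
Start: joints at [-1.43, 0.383, 0.044, 1.598, -0.018, 1.161, -0.05], TCP at [0.154, 0.632, 0.239] pointing down, gripper open.
Joint ranges: [-2.61, 2.61], [-0.41, 2.15], [-1.48, 1.57], [0, 2.5], [-1.57, 4.71], [0.05, 1.97], [-2.85, 2.85]. Speed limits (rad/s): [2.79, 2.79, 3.14, 3.14, 3.14, 3.14, 3.14].

### API

Orientations are given as a rotation vector (axis times angle).
In Python, from cell import r, eyes, job gives the robot as it stands.
- The arm moves only by the tool arm_command, never from a script. Its argument "motion" is a list of rows, each a list of 3 entries, a list of its own where there are three numbers: the shift along the tool's x, y, z scaled (see below), then the turn about the tool's z scaled (see below), then the opening, from -1 (shut) to 1 (fully open). In form: [[[dx, dy, dz], roll, gripper], ...]. A call has 1 to 10 rows; each row is the pose to reach, as a shift and turn from the pose commanded when the call began, along the tool's axes at that moment; what a row does not reach only later rows make up. The controller multiplies each number of a shift by 1000 mm and each number of a turn by pi/2 rad. A row lasts 1/10 s, in which the tool goes at most 50 mm and 8.59 degrees, less where a joint would pass 70% of its speed; a pose out of reach is approached as far as the arm can. A call with a number of a shift or a turn outside -1 to 1 is refused whole. A call with a gripper value outside its range is refused whole. The fingers move at their own pace and stop on an object; the grip force is fixed at half the most. Time passes only in rows, so rows that repeat a pose let the fingers close. It gives the time, the measured TCP pose, the force, the opening and the grip force at its end, in the units of the state.
- r.read_state(): the state, without advancing time (a new reading comes with each control period).
- eyes.get_image(name): name is "scene" or "top" or "wrist"; returns a dict with "frame" (400x640x3 uint8, red, green, blue), "mtx" (3x3 intrinsics, pixels), "rvec" (rotation vector, rad) and "tvec" (3), from world to camera coordinates, as OpenCV has them. Camera axes: x right, y down, z forward; pixel columns grow to the right and rows downward; lengths in m; the calibration is good to about 2 mm. A picture is of the moment at which its call begins. There is no depth.
- job.finish_job(): hands the job in; it is judged then, once.
The state is a dict: "time": time; "joints": joint angles; "qd": joint speeds; "tau": joint torques, N m; "ee_pos": TCP position; "tool_rot": TCP orientation; "ft_force": force on the tool from outside, world axes, zero at the start; "wrist_torque": the same for the moment, N m; "finger_gap": opening from 0.0 (shut) to 1.0 (fully open); "grip_force": force on a finger pad.
Only numpy, scipy, OpenCV 4.12 (cv2) and the standard library are available. Lean on these libraries where they do the work, as an engineer would, in place of code of your own. Each camera call takes 0.05 s, during which the arm holds its last target. There are 200 camera calls.

## Working session

There is one attempt and no reset: what is moved stays moved. The work goes in short steps, Python scripts to look and compute and a tool call to move; the robot and the scene stay as the last step left them, time stands still between calls to the robot, and variables do not carry over. Pictures are saved under pics/ and viewed, at most 14 in all, crops included, and the job is handed in when it is done.

Besides the shell and the picture viewer there is one more tool, called as name([rows], argument=value, ...), one row to a line, values as JSON. arm_command: Moves the arm, as the interface text tells. Its arguments: {"type":"object","properties":{"motion":{"type":"array"}},"required":["motion"]}

```bash
mkdir -p pics; python3 - <<'E'
from cell import r,eyes
import cv2,pickle
s=r.read_state();print({k:s[k] for k in('time','ee_pos','tool_rot','finger_gap')})
for n in('top','scene'):
    d=eyes.get_image(n);pickle.dump(d,open(n+'.pkl','wb'));cv2.imwrite(f'pics/{n}0.png',d['frame'][...,::-1])
    print(d['mtx'],d['rvec'],d['tvec'])
E
```

```text
{'time': 0.0, 'ee_pos': array([0.15351418, 0.63064324, 0.23785057]), 'tool_rot': array([-0.37406075, -3.11906979,  0.00421194]), 'finger_gap': 0.9995746938462092}
[[386.19528507   0.         323.8257911 ]
 [  0.         386.19528507 201.93946033]
 [  0.           0.           1.        ]] [ 2.10822653 -2.12280029  0.1626991 ] [0.25140526 0.52514942 0.78429519]
[[410.63346554   0.         310.90893066]
 [  0.         410.63346554 202.38878335]
 [  0.           0.           1.        ]] [ 2.20790693 -0.62776429  0.28126763] [-0.32284945  0.36588164  0.50442649]
```

View pics/top0.png

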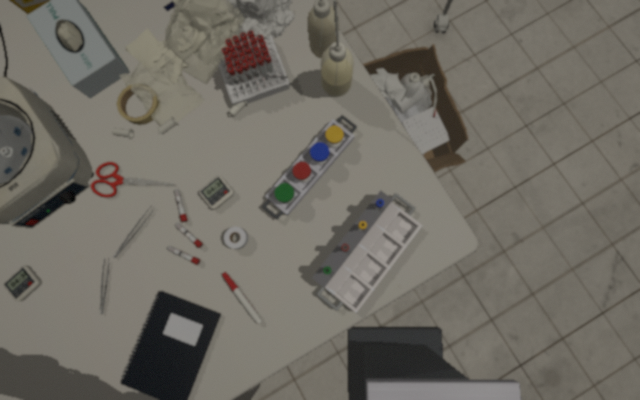

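View pics/scene0.png

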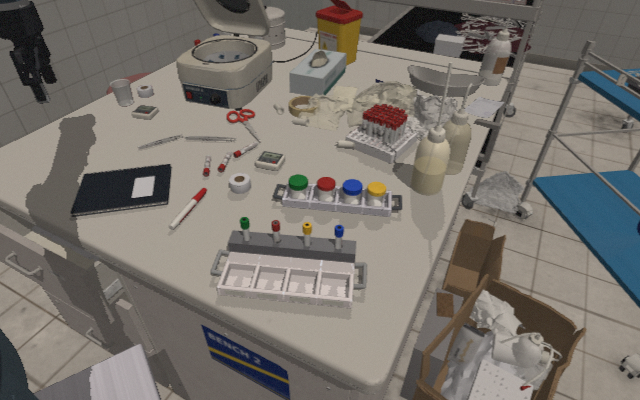

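The top view shows lids green (285,191), red (301,171), blue (319,152) and yellow (334,134). The tubes are green (327,270), red (346,247), yellow (363,226) and blue (380,204). In the scene view the lids lie at about (298..377,187) and the caps at (244..340,228).

```bash
cat > h.py <<'E'
import cv2,numpy as np
from scipy.spatial.transform import Rotation as R
def ray(d,p):
    M=R.from_rotvec(np.ravel(d['rvec'])).as_matrix();c=-M.T@np.ravel(d['tvec'])
    q=cv2.undistortPoints(np.float64([[p]]),d['mtx'],None).ravel()
    return c,M.T@np.r_[q,1]
def onz(d,p,z):
    c,v=ray(d,p);return (c+v*(z-c[2])/v[2])
def proj(d,P): return cv2.projectPoints(np.float64(P).reshape(-1,3),d['rvec'],d['tvec'],d['mtx'],None)[0][:,0]
H={'red':(174,6),'yellow':(15,30),'blue':(105,130),'green':(50,85)}
def blob(d,c,p,w):
    h=cv2.cvtColor(cv2.GaussianBlur(d['frame'],(3,3),0),cv2.COLOR_RGB2HSV)
    lo,hi=H[c];hu=h[...,0];m=((hu>=lo)&(hu<=hi) if lo<hi else (hu>=lo)|(hu<=hi))&(h[...,1]>110)
    k=np.zeros_like(m);x,y=p;k[y-w:y+w+1,x-w:x+w+1]=1
    ys,xs=np.nonzero(m&k);return np.array([xs.mean(),ys.mean()]),len(xs),(xs.min(),xs.max(),ys.min(),ys.max())
def rigid(A,B):  # 2D model A -> world B
    a=A-A.mean(0);b=B-B.mean(0);t=np.arctan2((a[:,0]*b[:,1]-a[:,1]*b[:,0]).sum(),(a*b).sum())
    Rm=np.array([[np.cos(t),-np.sin(t)],[np.sin(t),np.cos(t)]]);o=B.mean(0)-Rm@A.mean(0)
    return t,o,Rm
E
python3 - <<'E'
from h import *;import pickle
T,S=[pickle.load(open(n+'.pkl','rb')) for n in('top','scene')]
L={'green':((285,191),(298,183)),'red':((301,171),(326,184)),'blue':((319,152),(352,187)),'yellow':((334,134),(377,190))}
U={'green':((327,270),(244,222)),'red':((346,247),(276,226)),'yellow':((363,226),(307,228)),'blue':((380,204),(339,231))}
res={}
for nm,D,w,z in(('lid',L,11,.051),('tube',U,6,.087)):
  for c,(a,b) in D.items():
    o=[]
    for d,p in((T,a),(S,b)):
        q,n,bb=blob(d,c,p,w);o.append((q,n,bb,onz(d,q,z)))
    print(nm,c,[(x[0].round(1),x[1],tuple(map(int,x[2])),x[3][:2].round(4)) for x in o])
    res[nm,c]=o
ys=np.array([87,29,-29,-87])/1e3
for nm,D,x0 in(('lid',L,0),('tube',U,.07)):
  for i in(0,1):
    B=np.array([res[nm,c][i][3][:2] for c in D]); 
    for sg in (1,-1):
      A=np.c_[np.full(4,x0),ys*sg];t,o,Rm=rigid(A,B);e=B-(A@Rm.T+o)
      print(nm,i,sg,'yaw',t.round(3),'o',o.round(4),'res',np.abs(e).max().round(4))
E
```

```text
lid green [(array([283.9, 192.3]), 230, (275, 292, 184, 200), array([0.5489, 0.3346])), (array([297.7, 182. ]), 222, (289, 306, 175, 189), array([0.549, 0.331]))]
lid red [(array([301.3, 170.3]), 232, (293, 310, 162, 178), array([0.5979, 0.297 ])), (array([325.8, 183.4]), 205, (317, 334, 177, 190), array([0.5986, 0.2942]))]
lid blue [(array([319.2, 151.5]), 267, (310, 328, 143, 160), array([0.6403, 0.2576])), (array([352. , 186.9]), 250, (343, 361, 179, 194), array([0.6399, 0.2538]))]
lid yellow [(array([333.9, 134.1]), 245, (325, 343, 125, 142), array([0.6803, 0.2247])), (array([376.3, 188.6]), 222, (367, 385, 182, 196), array([0.6807, 0.2213]))]
tube green [(array([327.3, 270.5]), 6, (325, 329, 269, 272), array([0.3808, 0.2404])), (array([244.3, 222.7]), 66, (241, 248, 218, 228), array([0.3821, 0.2372]))]h.py:15: RuntimeWarning: Mean of empty slice.
  ys,xs=np.nonzero(m&k);return np.array([xs.mean(),ys.mean()]),len(xs),(xs.min(),xs.max(),ys.min(),ys.max())
  ret = ret.dtype.type(ret / rcount)
Traceback (most recent call last):
  File "h.py", line 15, in blob
    ys,xs=np.nonzero(m&k);return np.array([xs.mean(),ys.mean()]),len(xs),(xs.min(),xs.max(),ys.min(),ys.max())
                                                                          ~~~~~~^^
ValueError: zero-size array to reduction operation minimum which has no identity
```

```bash
sed -i 's/def blob(d,c,p,w)/def blob(d,c,p,w,st=110)/;s/>110)/>st)/' h.py
cat > fit.py <<'E'
from h import *;import pickle
T,S=[pickle.load(open(n+'.pkl','rb')) for n in('top','scene')]
L={'green':((285,191),(298,183)),'red':((301,171),(326,184)),'blue':((319,152),(352,187)),'yellow':((334,134),(377,190))}
U={'green':((327,270),(244,222)),'red':((346,247),(276,226)),'yellow':((363,226),(307,228)),'blue':((380,204),(339,231))}
ys=np.array([87,29,-29,-87])/1e3
fit={}
for nm,D,x0,w,st,z in(('rack',L,0,11,110,.051),('carrier',U,.07,6,70,.087)):
  for i,d in((0,T),(1,S)):
    bl={c:blob(d,c,D[c][i],w,st) for c in D}
    B=np.array([onz(d,bl[c][0],z)[:2] for c in D]);A=np.c_[np.full(4,x0),ys]
    t,o,Rm=rigid(A,B);fit[nm,i]=(t,o,Rm);print(nm,i,'yaw',t.round(4),'o',o.round(4),'n',[b[1] for b in bl.values()]);print(B.round(4).tolist(),((B-o)@Rm-A).round(4).tolist())
pickle.dump(fit,open('fit.pkl','wb'))
ims=[]
for d,i,(x0,y0) in((T,0,(255,95)),(S,1,(205,165))):
  k=4;im=cv2.resize(d['frame'][y0:y0+ (225 if i==0 else 145),x0:x0+200],None,fx=k,fy=k,interpolation=2)
  if i==0: im=cv2.resize(d['frame'][y0:y0+225,x0:x0+200],None,fx=2.66,fy=2.66,interpolation=2);k=2.66
  for nm,xs,col in(('carrier',(-.033,.033),(255,0,0)),('rack',(-.033,.033),(0,255,0))):
    t,o,Rm=fit[nm,0] if i==0 else fit[nm,1]
    P=[]
    for y in(-.12,.12):
      for x in xs: P.append(np.r_[Rm@[x,y]+o,.022])
    for yc in ys:
      for s in(-.025,.025):
        for x in(-.025,.025):P.append(np.r_[Rm@[x,yc+s]+o,.022])
    for u in proj(d,P): cv2.circle(im,tuple(int(v) for v in ((u-(x0,y0)+.5)*k)),2,col,-1)
  cv2.imwrite(f'pics/ov{i}.png',im[...,::-1])
E
python3 fit.py
```

```text
rack 0 yaw 0.8689 o [0.6169 0.2785] n [230, 232, 267, 245]
[[0.5489, 0.3346], [0.5979, 0.297], [0.6403, 0.2576], [0.6803, 0.2247]] [[-0.001, 0.0012], [0.0019, -0.0025], [-0.0008, -0.0024], [-0.0001, 0.0038]]
rack 1 yaw 0.8685 o [0.6171 0.2751] n [222, 205, 250, 222]
[[0.549, 0.331], [0.5986, 0.2942], [0.6399, 0.2538], [0.6807, 0.2213]] [[-0.0013, 0.0011], [0.0027, -0.0025], [-0.0015, -0.0022], [0.0001, 0.0036]]
carrier 0 yaw 0.8932 o [0.4058 0.1324] n [45, 31, 78, 58]
[[0.3818, 0.2415], [0.4268, 0.2056], [0.4726, 0.1685], [0.5177, 0.1323]] [[-0.0001, 0.0001], [0.0001, 0.0006], [-0.0001, -0.0004], [-0.0, -0.0003]]
carrier 1 yaw 0.8937 o [0.4059 0.1284] n [87, 83, 118, 99]
[[0.3825, 0.2375], [0.427, 0.2003], [0.4722, 0.1651], [0.5174, 0.1287]] [[0.0004, -0.0003], [-0.0007, -0.0004], [0.0002, 0.0004], [0.0001, 0.0003]]
```

```bash
cat >> fit.py <<'E'
d=S;x0,y0=205,205;k=4
im=cv2.resize(d['frame'][y0:y0+100,x0:x0+180],None,fx=k,fy=k,interpolation=2)
t,o,Rm=fit['carrier',1]
def line(a,b,col):
    u=proj(d,[np.r_[Rm@a[:2]+o,a[2]],np.r_[Rm@b[:2]+o,b[2]]]);u=((u-(x0,y0)+.5)*k).astype(int)
    cv2.line(im,tuple(map(int,u[0])),tuple(map(int,u[1])),col,1)
for x,z,c in((-.033,.022,(255,0,0)),(-.025,.022,(255,0,0)),(.025,.022,(255,0,0)),(.033,.022,(255,255,0)),(.033,.046,(0,255,0)),(.052,.046,(0,255,255)),(.088,.046,(255,0,255))):
    line((x,-.12,z),(x,.12,z),c)
cv2.imwrite('pics/ov2.png',im[...,::-1])
E
python3 fit.py >/dev/null
```

```text
(no output)
```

View pics/ov2.png

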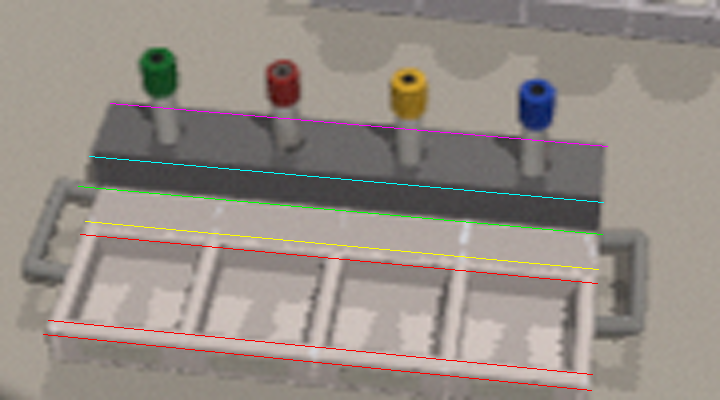

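The fit matches the carrier: the block starts at about x=52 mm behind a low shelf, so the fingers can open slightly there. Next, a helper that turns targets into shifts.

```bash
cat > go.py <<'E'
from h import *;import pickle,sys
from cell import r
s=r.read_state()
fit=pickle.load(open('fit.pkl','rb'))
av=lambda n:(np.mean([fit[n,i][0] for i in(0,1)]),np.mean([fit[n,i][1] for i in(0,1)],0))
rk,ca=av('rack'),av('carrier')
lid={'green':(.549,.3328),'red':(.5983,.2956),'blue':(.6401,.2557),'yellow':(.6805,.223)}
pk={'green':.087,'red':.029,'yellow':-.029,'blue':-.087}
def target(w,c):
    if w=='lid': return np.array(lid[c]),rk[0]
    t=ca[0];return ca[1]+pk[c]*np.array([-np.sin(t),np.cos(t)]),t
def plan(w,c,z):
    xy,t=target(w,c);M=R.from_rotvec(s['tool_rot']).as_matrix()
    d=M.T@(np.r_[xy,z]-s['ee_pos']);y=np.arctan2(M[1,1],M[0,1]);e=(t-y+np.pi/2)%np.pi-np.pi/2
    print(w,c,z,'world',xy.round(4),'shift',d.round(4),'roll',round(-e/(np.pi/2),4))
if __name__=='__main__':
    print('ee',s['ee_pos'].round(4),'tilt',np.degrees(np.arccos(-R.from_rotvec(s['tool_rot']).as_matrix()[2,2])).round(2),'gap',round(s['finger_gap'],3),'t',s['time'])
    for a in sys.argv[1:]:
        w,c,z=a.split(',');plan(w,c,float(z))
E
python3 go.py lid,green,.15 lid,green,.037
```

```text
ee [0.1536 0.6307 0.238 ] tilt 0.14 gap 1.0 t 0.1
lid green 0.15 world [0.549  0.3328] shift [-0.4547 -0.1958  0.0885] roll 0.295
lid green 0.037 world [0.549  0.3328] shift [-0.4547 -0.1955  0.2015] roll 0.295
```

arm_command([
  [[-0.046,-0.02,0],0.06,1],
  [[-0.091,-0.039,0],0.12,1],
  [[-0.137,-0.059,0],0.18,1],
  [[-0.182,-0.078,0],0.24,1],
  [[-0.228,-0.098,0],0.295,1],
  [[-0.273,-0.118,0],0.295,1],
  [[-0.319,-0.137,0],0.295,1],
  [[-0.364,-0.157,0],0.295,1],
  [[-0.41,-0.177,0],0.295,1],
  [[-0.455,-0.196,0.04],0.295,1],
])

```text
time: 1.1
ee_pos: [0.5473, 0.3383, 0.2124]
tool_rot: [1.082, 2.941, 0.013]
ft_force: [1.3, 0.6, 0.6]
finger_gap: 0.998
grip_force: 0.0
```

```bash
python3 go.py lid,green,.15 lid,green,.037; python3 - <<'E'
from cell import eyes
import cv2,pickle
d=eyes.get_image('wrist');pickle.dump(d,open('w0.pkl','wb'));cv2.imwrite('pics/w0.png',d['frame'][...,::-1])
E
```

```text
ee [0.5473 0.3383 0.2124] tilt 0.64 gap 0.998 t 1.1
lid green 0.15 world [0.549  0.3328] shift [-0.0046 -0.0037  0.0623] roll -0.002
lid green 0.037 world [0.549  0.3328] shift [-0.0042 -0.0049  0.1753] roll -0.002
```

View pics/w0.png

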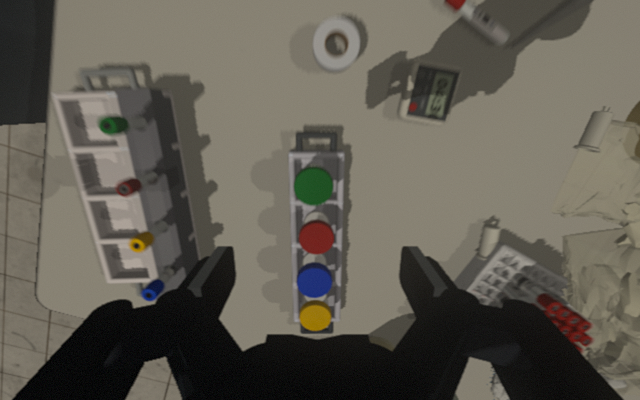

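The wrist view shows the lids green (314,186), red (316,237) and blue (315,280), and the caps green (113,125), red (128,187) and yellow (141,241). I'll settle the arm and measure from here.

arm_command([
  [[0,0,0],0,1],
  [[0,0,0],0,1],
  [[0,0,0],0,1],
])

```text
time: 1.45
ee_pos: [0.5399, 0.3421, 0.208]
tool_rot: [-1.075, -2.951, -0.002]
ft_force: [0.4, 0.4, -0.8]
finger_gap: 1.002
grip_force: 0.0
```

```bash
python3 go.py lid,green,.15 lid,green,.037; python3 - <<'E'
from cell import eyes
from h import *
d=eyes.get_image('wrist')
for c,p,w,z in(('green',(314,186),25,.053),('red',(316,237),24,.053),('blue',(315,280),20,.053),('yellow',(316,318),18,.053),('green',(113,125),18,.087),('red',(128,187),16,.087),('yellow',(141,241),15,.087),('blue',(152,290),14,.087)):
    q,n,b=blob(d,c,p,w,90);print(c,q.round(1),n,tuple(map(int,b)),onz(d,q,z)[:2].round(4))
E
```

```text
ee [0.5399 0.3421 0.208 ] tilt 0.1 gap 1.002 t 1.45
lid green 0.15 world [0.549  0.3328] shift [-0.013  -0.0013  0.058 ] roll 0.0022
lid green 0.037 world [0.549  0.3328] shift [-0.0132 -0.0014  0.171 ] roll 0.0022
green [316.3 193.5] 1165 (297, 335, 175, 211) [0.5482 0.3336]
red [318.7 245.2] 973 (301, 336, 228, 261) [0.5968 0.2962]
blue [316.2 287.2] 886 (299, 334, 272, 300) [0.6375 0.2583]
yellow [316.8 323.3] 803 (301, 333, 309, 336) [0.6781 0.225 ]
green [115.  131.6] 346 (101, 129, 124, 140) [0.382  0.2409]
red [130.5 193.4] 255 (117, 142, 186, 203) [0.4274 0.206 ]
yellow [142.3 247.9] 345 (130, 154, 239, 256) [0.4715 0.1698]
blue [152.9 295.9] 247 (142, 164, 287, 304) [0.5155 0.1339]
```

arm_command([
  [[-0.013,-0.001,0.03],0.002,1],
  [[-0.013,-0.001,0.06],0.002,1],
  [[-0.013,-0.001,0.09],0.002,1],
  [[-0.013,-0.001,0.11],0.002,1],
  [[-0.013,-0.001,0.13],0.002,1],
  [[-0.013,-0.001,0.145],0.002,1],
  [[-0.013,-0.001,0.16],0.002,1],
  [[-0.013,-0.001,0.171],0.002,1],
  [[-0.013,-0.001,0.171],0.002,1],
  [[-0.013,-0.001,0.171],0.002,1],
])

```text
time: 2.5
ee_pos: [0.5508, 0.3306, 0.0369]
tool_rot: [1.085, 2.948, 0.001]
ft_force: [1.1, -0.4, -0.2]
finger_gap: 1.001
grip_force: 0.0
```

```bash
sed -i "s/^lid=.*/ca[1][1]+=.001;lid={'green':(.5487,.333),'red':(.5978,.2958),'blue':(.6392,.2566),'yellow':(.6797,.2237)}/" go.py; python3 go.py lid,green,.037
```

```text
ee [0.5508 0.3306 0.0369] tilt 0.03 gap 1.001 t 2.5
lid green 0.037 world [0.5487 0.333 ] shift [ 0.0031  0.0005 -0.0001] roll -0.002
```

arm_command([
  [[0.003,0.0,0],0,1],
  [[0.003,0,0],0,0.3],
  [[0.003,0,0],0,-0.1],
  [[0.003,0,0],0,-0.5],
  [[0.003,0,0],0,-1],
  [[0.003,0,0],0,-1],
  [[0.003,0,0],0,-1],
])

```text
time: 3.2
ee_pos: [0.5487, 0.3326, 0.0374]
tool_rot: [1.085, 2.948, 0.001]
ft_force: [-0.9, -0.0, 4.5]
finger_gap: 0.449
grip_force: 59.8
```

```bash
python3 go.py lid,green,.157 pocket,green,.157
```

```text
ee [0.5487 0.3326 0.0374] tilt 0.05 gap 0.449 t 3.2
lid green 0.157 world [0.5487 0.333 ] shift [ 0.0002  0.0004 -0.1196] roll -0.0021
pocket green 0.157 world [0.3381 0.1859] shift [ 0.0652 -0.2481 -0.1199] roll -0.0178
```

arm_command([
  [[0,0,-0.01],0,-1],
  [[0,0,-0.03],0,-1],
  [[0,0,-0.05],0,-1],
  [[0,0,-0.075],0,-1],
  [[0,0,-0.095],0,-1],
  [[0,0,-0.11],0,-1],
  [[0,0,-0.12],0,-1],
  [[0,0,-0.12],0,-1],
])

```text
time: 4.0
ee_pos: [0.549, 0.3329, 0.1582]
tool_rot: [1.084, 2.947, 0.004]
ft_force: [-0.2, 0.0, -0.2]
finger_gap: 0.45
grip_force: 60.2
```

arm_command([
  [[0.003,-0.011,0],0,-1],
  [[0.01,-0.037,0],-0.004,-1],
  [[0.018,-0.07,0],-0.008,-1],
  [[0.027,-0.105,0],-0.012,-1],
  [[0.037,-0.14,0],-0.016,-1],
  [[0.046,-0.175,0],-0.016,-1],
  [[0.055,-0.21,0],-0.016,-1],
  [[0.062,-0.235,0],-0.016,-1],
  [[0.065,-0.248,0],-0.016,-1],
  [[0.065,-0.248,0],-0.016,-1],
])

```text
time: 5.0
ee_pos: [0.3356, 0.1841, 0.1555]
tool_rot: [-1.047, -2.96, 0.003]
ft_force: [1.4, -0.0, -0.3]
finger_gap: 0.453
grip_force: 60.3
```

```bash
python3 go.py pocket,green,.04 ; python3 - <<'E'
from cell import eyes
import cv2
d=eyes.get_image('wrist');cv2.imwrite('pics/w1.png',d['frame'][...,::-1])
E
```

```text
ee [0.3356 0.1841 0.1555] tilt 0.17 gap 0.453 t 5.0
pocket green 0.04 world [0.3381 0.1859] shift [-0.0009  0.0033  0.1155] roll -0.0017
```

View pics/w1.png

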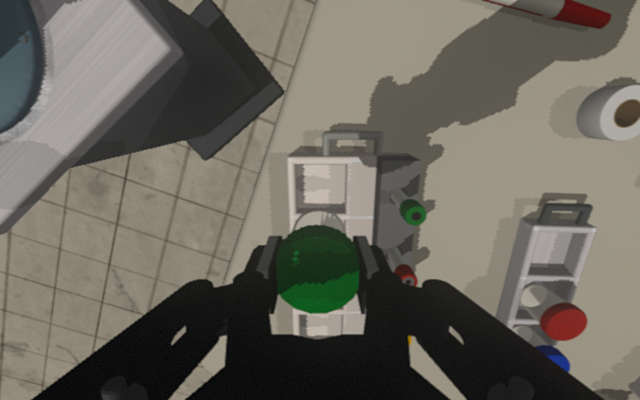

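The green lid is held upright at (319,268), and the target pocket lies ahead of it at (320,187). Lowering with the small correction.

arm_command([
  [[-0.001,0.003,0.01],-0.002,-1],
  [[-0.001,0.003,0.03],-0.002,-1],
  [[-0.001,0.003,0.05],-0.002,-1],
  [[-0.001,0.003,0.07],-0.002,-1],
  [[-0.001,0.003,0.085],-0.002,-1],
  [[-0.001,0.003,0.1],-0.002,-1],
  [[-0.001,0.003,0.105],-0.002,-1],
  [[-0.001,0.003,0.11],-0.002,-1],
  [[-0.001,0.003,0.11],-0.002,-1],
])

```text
time: 5.95
ee_pos: [0.341, 0.1876, 0.0462]
tool_rot: [1.043, 2.963, -0.001]
ft_force: [-1.1, -1.2, -0.8]
finger_gap: 0.452
grip_force: 60.3
```

```bash
python3 go.py pocket,green,.038
```

```text
ee [0.341  0.1876 0.0462] tilt 0.05 gap 0.452 t 5.95
pocket green 0.038 world [0.3381 0.1859] shift [ 0.0013 -0.0032  0.0082] roll 0.0003
```

arm_command([
  [[0.001,-0.003,0.003],0,-1],
  [[0.001,-0.003,0.006],0,-1],
  [[0.001,-0.003,0.008],0,-1],
  [[0.001,-0.003,0.008],0,-1],
  [[0.001,-0.003,0.008],0,-1],
])

```text
time: 6.45
ee_pos: [0.3381, 0.1858, 0.0388]
tool_rot: [1.043, 2.963, 0.001]
ft_force: [-0.2, -0.3, -0.0]
finger_gap: 0.452
grip_force: 60.3
```

arm_command([
  [[0,0,0],0,0.05],
  [[0,0,0],0,0.15],
  [[0,0,0],0,0.25],
  [[0,0,0],0,0.25],
  [[0,0,0],0,0.25],
])

```text
time: 6.95
ee_pos: [0.338, 0.1858, 0.0387]
tool_rot: [1.043, 2.963, 0.0]
ft_force: [0.3, 0.3, -0.4]
finger_gap: 0.627
grip_force: 0.0
```

arm_command([
  [[0,0,-0.01],0,0.25],
  [[0,0,-0.03],0,0.25],
  [[0,0,-0.06],0,0.25],
  [[0,0,-0.09],0,0.25],
  [[0,0,-0.12],0,0.25],
  [[0,0,-0.12],0,0.25],
  [[0,0,-0.12],0,0.25],
  [[0,0,-0.12],0,1],
  [[0,0,-0.12],0,1],
])

```text
time: 7.85
ee_pos: [0.3369, 0.1849, 0.1575]
tool_rot: [-1.043, -2.962, 0.004]
ft_force: [-0.3, 0.8, -0.7]
finger_gap: 0.935
grip_force: 0.0
```

```bash
cat > cap.py <<'E'
import sys,cv2;from cell import eyes
d=eyes.get_image('wrist');cv2.imwrite(f'pics/{sys.argv[1]}.png',d['frame'][...,::-1])
E
python3 go.py lid,red,.157 lid,red,.037; python3 cap.py w2
```

```text
ee [0.3369 0.1849 0.1575] tilt 0.18 gap 0.935 t 7.85
lid red 0.157 world [0.5978 0.2958] shift [-0.1339  0.2499 -0.0004] roll 0.016
lid red 0.037 world [0.5978 0.2958] shift [-0.1339  0.2502  0.1196] roll 0.016
```

View pics/w2.png

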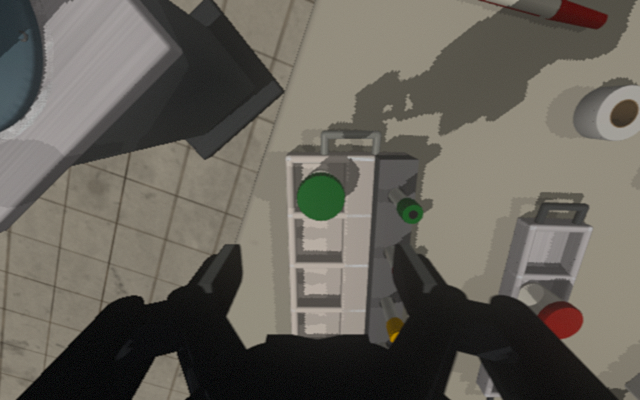

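The green cup stands centred in its bay at (320,196). Red is next.

arm_command([
  [[-0.012,0.023,0],0.004,1],
  [[-0.03,0.056,0],0.008,1],
  [[-0.05,0.093,0],0.012,1],
  [[-0.07,0.13,0],0.016,1],
  [[-0.088,0.165,0],0.016,1],
  [[-0.106,0.198,0],0.016,1],
  [[-0.122,0.228,0],0.016,1],
  [[-0.134,0.25,0],0.016,1],
  [[-0.134,0.25,0],0.016,1],
  [[-0.134,0.25,0],0.016,1],
])

```text
time: 8.9
ee_pos: [0.5983, 0.296, 0.1568]
tool_rot: [-1.08, -2.948, 0.005]
ft_force: [-0.2, -1.5, 0.0]
finger_gap: 0.998
grip_force: 0.0
```

arm_command([
  [[0,0,0.02],0,1],
  [[0,0,0.045],0,1],
  [[0,0,0.07],0,1],
  [[0,0,0.09],0,1],
  [[0,0,0.105],0,1],
  [[0,0,0.115],0,1],
  [[0,0,0.118],0,1],
  [[0,0,0.118],0,1],
  [[0,0,0.118],0,1],
])

```text
time: 9.8
ee_pos: [0.5999, 0.2969, 0.0418]
tool_rot: [1.08, 2.949, 0.002]
ft_force: [0.4, 0.7, 0.4]
finger_gap: 1.0
grip_force: 0.0
```

```bash
python3 go.py lid,red,.037;python3 cap.py w3
```

```text
ee [0.5999 0.2969 0.0418] tilt 0.12 gap 1.0 t 9.8
lid red 0.037 world [0.5978 0.2958] shift [ 0.0009 -0.0022  0.0048] roll -0.0001
```

View pics/w3.png

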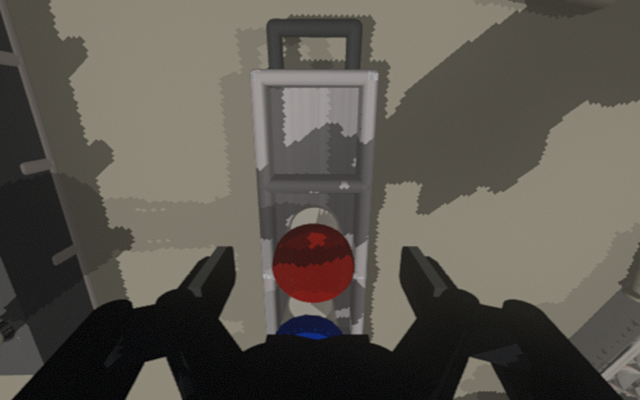

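The red lid is at (313,263) between the fingers; the 2 mm correction agrees with that.

arm_command([
  [[0.001,-0.002,0.003],0,1],
  [[0.001,-0.002,0.005],0,1],
  [[0.001,-0.002,0.005],0,0.3],
  [[0.001,-0.002,0.005],0,-0.1],
  [[0.001,-0.002,0.005],0,-0.5],
  [[0.001,-0.002,0.005],0,-1],
  [[0.001,-0.002,0.005],0,-1],
  [[0.001,-0.002,0.005],0,-1],
])

```text
time: 10.65
ee_pos: [0.5974, 0.2958, 0.0361]
tool_rot: [1.08, 2.949, 0.001]
ft_force: [0.2, -0.6, 2.6]
finger_gap: 0.452
grip_force: 60.1
```

arm_command([
  [[0,0,-0.01],0,-1],
  [[0,0,-0.03],0,-1],
  [[0,0,-0.05],0,-1],
  [[0,0,-0.075],0,-1],
  [[0,0,-0.095],0,-1],
  [[0,0,-0.11],0,-1],
  [[0,0,-0.12],0,-1],
  [[0,0,-0.12],0,-1],
  [[0,0,-0.12],0,-1],
])

```text
time: 11.55
ee_pos: [0.5964, 0.2956, 0.1549]
tool_rot: [-1.08, -2.949, 0.001]
ft_force: [0.3, 0.3, -0.6]
finger_gap: 0.455
grip_force: 60.2
```

```bash
python3 go.py pocket,red,.157
```

```text
ee [0.5964 0.2956 0.1549] tilt 0.07 gap 0.455 t 11.55
pocket red 0.157 world [0.3833 0.1496] shift [ 0.0684 -0.2491 -0.0017] roll -0.0157
```

arm_command([
  [[0.003,-0.011,0],0,-1],
  [[0.01,-0.037,0],-0.004,-1],
  [[0.019,-0.07,0],-0.008,-1],
  [[0.029,-0.105,0],-0.012,-1],
  [[0.038,-0.14,0],-0.016,-1],
  [[0.048,-0.175,0],-0.016,-1],
  [[0.058,-0.21,0],-0.016,-1],
  [[0.065,-0.236,0],-0.016,-1],
  [[0.068,-0.249,0],-0.016,-1],
  [[0.068,-0.249,0],-0.016,-1],
])

```text
time: 12.55
ee_pos: [0.3824, 0.1484, 0.1547]
tool_rot: [-1.043, -2.961, 0.002]
ft_force: [0.6, 0.2, -1.4]
finger_gap: 0.457
grip_force: 60.3
```

arm_command([
  [[0,0,0.005],0,-1],
  [[0,0,0.025],0,-1],
  [[0,0,0.045],0,-1],
  [[0,0,0.065],0,-1],
  [[0,0,0.075],0,-1],
  [[0,0,0.085],0,-1],
  [[0,0,0.085],0,-1],
  [[0,0,0.085],0,-1],
])

```text
time: 13.35
ee_pos: [0.3849, 0.1498, 0.0708]
tool_rot: [1.043, 2.963, 0.0]
ft_force: [0.2, 0.5, -0.5]
finger_gap: 0.45
grip_force: 60.3
```

```bash
python3 go.py pocket,red,.037
```

```text
ee [0.3849 0.1498 0.0708] tilt 0.03 gap 0.45 t 13.35
pocket red 0.037 world [0.3833 0.1496] shift [ 0.0011 -0.0012  0.0338] roll 0.0003
```

arm_command([
  [[0.001,-0.001,0.008],0,-1],
  [[0.001,-0.001,0.018],0,-1],
  [[0.001,-0.001,0.026],0,-1],
  [[0.001,-0.001,0.031],0,-1],
  [[0.001,-0.001,0.033],0,-1],
  [[0.001,-0.001,0.033],0,-1],
  [[0.001,-0.001,0.033],0,-1],
])

```text
time: 14.05
ee_pos: [0.383, 0.1494, 0.0377]
tool_rot: [1.043, 2.963, 0.0]
ft_force: [0.0, -0.4, -0.4]
finger_gap: 0.454
grip_force: 60.3
```

arm_command([
  [[0,0,0],0,0.05],
  [[0,0,0],0,0.15],
  [[0,0,0],0,0.25],
  [[0,0,0],0,0.25],
  [[0,0,0],0,0.25],
])

```text
time: 14.55
ee_pos: [0.3829, 0.1494, 0.0377]
tool_rot: [1.043, 2.963, 0.0]
ft_force: [-0.0, 0.2, -0.0]
finger_gap: 0.624
grip_force: 0.0
```

arm_command([
  [[0,0,-0.01],0,0.25],
  [[0,0,-0.03],0,0.25],
  [[0,0,-0.06],0,0.25],
  [[0,0,-0.09],0,0.25],
  [[0,0,-0.12],0,0.25],
  [[0,0,-0.12],0,0.25],
  [[0,0,-0.12],0,0.25],
  [[0,0,-0.12],0,1],
  [[0,0,-0.12],0,1],
])

```text
time: 15.45
ee_pos: [0.3817, 0.1487, 0.1564]
tool_rot: [-1.043, -2.962, 0.004]
ft_force: [-1.0, 0.5, 0.7]
finger_gap: 0.935
grip_force: 0.0
```

```bash
python3 go.py lid,blue,.157; python3 cap.py w4
```

```text
ee [0.3817 0.1487 0.1564] tilt 0.18 gap 0.935 t 15.45
lid blue 0.157 world [0.6392 0.2566] shift [-0.1331  0.2454 -0.0014] roll 0.016
```

View pics/w4.png

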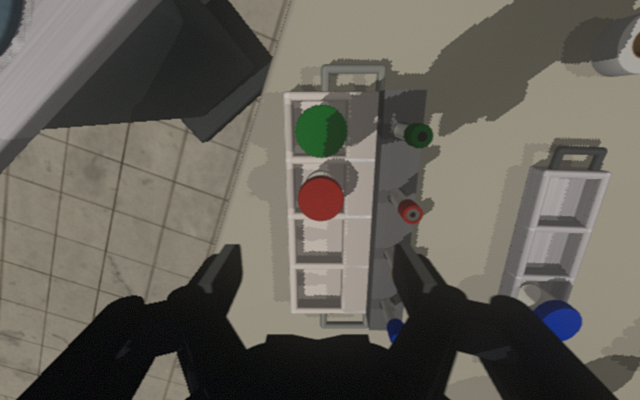

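Red (321,198) stands in its bay beside green (321,130), in front of the red cap. Blue is next.

arm_command([
  [[-0.012,0.023,0],0.004,1],
  [[-0.03,0.056,0],0.008,1],
  [[-0.05,0.092,0],0.012,1],
  [[-0.069,0.128,0],0.016,1],
  [[-0.088,0.162,0],0.016,1],
  [[-0.106,0.195,0],0.016,1],
  [[-0.122,0.225,0],0.016,1],
  [[-0.133,0.246,0],0.016,1],
  [[-0.133,0.246,0],0.016,1],
  [[-0.133,0.246,0],0.016,1],
])

```text
time: 16.5
ee_pos: [0.6397, 0.2573, 0.1558]
tool_rot: [-1.08, -2.948, 0.005]
ft_force: [-0.8, -0.3, 0.5]
finger_gap: 1.001
grip_force: 0.0
```

arm_command([
  [[0,0,0.02],0,1],
  [[0,0,0.045],0,1],
  [[0,0,0.07],0,1],
  [[0,0,0.09],0,1],
  [[0,0,0.105],0,1],
  [[0,0,0.112],0,1],
  [[0,0,0.115],0,1],
  [[0,0,0.115],0,1],
  [[0,0,0.115],0,1],
])

```text
time: 17.4
ee_pos: [0.6415, 0.2581, 0.0439]
tool_rot: [1.08, 2.949, 0.002]
ft_force: [-0.1, 0.0, 0.5]
finger_gap: 0.999
grip_force: 0.0
```

```bash
python3 go.py lid,blue,.037
```

```text
ee [0.6415 0.2581 0.0439] tilt 0.12 gap 0.999 t 17.4
lid blue 0.037 world [0.6392 0.2566] shift [ 0.0008 -0.0027  0.0069] roll -0.0
```

arm_command([
  [[0.001,-0.003,0.004],0,1],
  [[0.001,-0.003,0.007],0,1],
  [[0.001,-0.003,0.007],0,0.3],
  [[0.001,-0.003,0.007],0,-0.1],
  [[0.001,-0.003,0.007],0,-0.5],
  [[0.001,-0.003,0.007],0,-1],
  [[0.001,-0.003,0.007],0,-1],
  [[0.001,-0.003,0.007],0,-1],
])

```text
time: 18.2
ee_pos: [0.6384, 0.2564, 0.0361]
tool_rot: [1.08, 2.949, 0.001]
ft_force: [-0.4, 1.1, 1.5]
finger_gap: 0.444
grip_force: 60.1
```

arm_command([
  [[0,0,-0.01],0,-1],
  [[0,0,-0.03],0,-1],
  [[0,0,-0.05],0,-1],
  [[0,0,-0.075],0,-1],
  [[0,0,-0.095],0,-1],
  [[0,0,-0.11],0,-1],
  [[0,0,-0.12],0,-1],
  [[0,0,-0.12],0,-1],
  [[0,0,-0.12],0,-1],
])

```text
time: 19.1
ee_pos: [0.6373, 0.2561, 0.155]
tool_rot: [-1.08, -2.949, 0.001]
ft_force: [-0.8, 0.2, -0.4]
finger_gap: 0.449
grip_force: 60.2
```

```bash
python3 go.py pocket,blue,.157
```

```text
ee [0.6373 0.2561 0.155 ] tilt 0.07 gap 0.449 t 19.1
pocket blue 0.157 world [0.4737 0.0769] shift [ 0.0092 -0.2426 -0.0018] roll -0.0157
```

arm_command([
  [[0,-0.011,0],0,-1],
  [[0.001,-0.037,0],-0.004,-1],
  [[0.003,-0.07,0],-0.008,-1],
  [[0.004,-0.105,0],-0.012,-1],
  [[0.005,-0.14,0],-0.016,-1],
  [[0.007,-0.175,0],-0.016,-1],
  [[0.008,-0.206,0],-0.016,-1],
  [[0.009,-0.23,0],-0.016,-1],
  [[0.009,-0.243,0],-0.016,-1],
  [[0.009,-0.243,0],-0.016,-1],
])

```text
time: 20.1
ee_pos: [0.4721, 0.0746, 0.1548]
tool_rot: [-1.047, -2.96, 0.002]
ft_force: [0.3, 0.3, 0.1]
finger_gap: 0.444
grip_force: 60.2
```

arm_command([
  [[0,0,0.005],0,-1],
  [[0,0,0.025],0,-1],
  [[0,0,0.045],0,-1],
  [[0,0,0.065],0,-1],
  [[0,0,0.075],0,-1],
  [[0,0,0.085],0,-1],
  [[0,0,0.085],0,-1],
  [[0,0,0.085],0,-1],
])

```text
time: 20.9
ee_pos: [0.4747, 0.0767, 0.0709]
tool_rot: [1.043, 2.963, 0.0]
ft_force: [-0.0, -0.4, -1.0]
finger_gap: 0.446
grip_force: 60.2
```

```bash
python3 go.py pocket,blue,.037
```

```text
ee [0.4747 0.0767 0.0709] tilt 0.03 gap 0.446 t 20.9
pocket blue 0.037 world [0.4737 0.0769] shift [ 0.0009 -0.0005  0.0339] roll 0.0004
```

arm_command([
  [[0.001,0,0.008],0,-1],
  [[0.001,0,0.018],0,-1],
  [[0.001,0,0.026],0,-1],
  [[0.001,0,0.031],0,-1],
  [[0.001,0,0.033],0,-1],
  [[0.001,0,0.033],0,-1],
  [[0.001,0,0.033],0,-1],
])

```text
time: 21.6
ee_pos: [0.4735, 0.077, 0.0378]
tool_rot: [1.044, 2.963, 0.0]
ft_force: [0.3, -0.1, 0.2]
finger_gap: 0.448
grip_force: 60.2
```

arm_command([
  [[0,0,0],0,0.05],
  [[0,0,0],0,0.15],
  [[0,0,0],0,0.25],
  [[0,0,0],0,0.25],
  [[0,0,0],0,0.25],
])

```text
time: 22.1
ee_pos: [0.4734, 0.0772, 0.0377]
tool_rot: [1.043, 2.963, 0.0]
ft_force: [0.3, 0.1, 1.0]
finger_gap: 0.627
grip_force: 0.0
```

arm_command([
  [[0,0,-0.01],0,0.25],
  [[0,0,-0.03],0,0.25],
  [[0,0,-0.06],0,0.25],
  [[0,0,-0.09],0,0.25],
  [[0,0,-0.12],0,0.25],
  [[0,0,-0.12],0,0.25],
  [[0,0,-0.12],0,0.25],
  [[0,0,-0.12],0,1],
  [[0,0,-0.12],0,1],
])

```text
time: 23.0
ee_pos: [0.4721, 0.0768, 0.1564]
tool_rot: [-1.043, -2.961, 0.003]
ft_force: [-0.1, 0.1, -0.3]
finger_gap: 0.94
grip_force: 0.0
```

```bash
python3 go.py lid,yellow,.157; python3 cap.py w5
```

```text
ee [0.4721 0.0768 0.1564] tilt 0.17 gap 0.94 t 23.0
lid yellow 0.157 world [0.6797 0.2237] shift [-0.0698  0.2446 -0.0014] roll 0.016
```

View pics/w5.png

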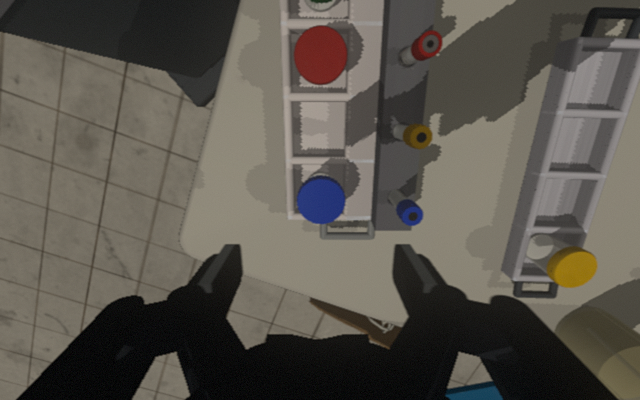

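Blue (321,200) stands in front of the blue cap. Before picking yellow, I'm checking how close the squeeze bottle is to the gripper.

```bash
python3 - <<'E'
from go import *
S=pickle.load(open('scene.pkl','rb'));T=pickle.load(open('top.pkl','rb'))
xy,t=target('lid','yellow');Rm=np.array([[np.cos(t),-np.sin(t)],[np.sin(t),np.cos(t)]])
for d,p,z in((S,(429,189),0),(S,(413,181),0),(S,(443,184),0),(T,(338,94),0.01),(T,(322,85),.02),(T,(354,80),.04)):
    w=onz(d,p,z)[:2];print(w.round(3),'rel rack xy',((w-xy)@Rm).round(3))
E
```

```text
[0.829 0.202] rel rack xy [ 0.08  -0.127]
[0.818 0.245] rel rack xy [ 0.106 -0.092]
[0.87  0.199] rel rack xy [ 0.104 -0.162]
[0.796 0.214] rel rack xy [ 0.067 -0.095]
[0.815 0.252] rel rack xy [ 0.108 -0.085]
[0.815 0.177] rel rack xy [ 0.052 -0.134]
```

arm_command([
  [[-0.006,0.022,0],0.004,1],
  [[-0.016,0.055,0],0.008,1],
  [[-0.026,0.09,0],0.012,1],
  [[-0.036,0.126,0],0.016,1],
  [[-0.046,0.16,0],0.016,1],
  [[-0.055,0.193,0],0.016,1],
  [[-0.064,0.223,0],0.016,1],
  [[-0.07,0.243,0],0.016,1],
  [[-0.07,0.243,0],0.016,1],
  [[-0.07,0.243,0],0.016,1],
])

```text
time: 24.05
ee_pos: [0.6791, 0.2221, 0.1558]
tool_rot: [-1.079, -2.948, 0.004]
ft_force: [-0.0, -0.4, -0.2]
finger_gap: 0.998
grip_force: 0.0
```

arm_command([
  [[0,0,0.02],0,1],
  [[0,0,0.045],0,1],
  [[0,0,0.07],0,1],
  [[0,0,0.09],0,1],
  [[0,0,0.105],0,1],
  [[0,0,0.112],0,1],
  [[0,0,0.115],0,1],
  [[0,0,0.115],0,1],
  [[0,0,0.115],0,1],
])

```text
time: 24.95
ee_pos: [0.6811, 0.2228, 0.044]
tool_rot: [1.08, 2.948, 0.002]
ft_force: [0.7, -1.0, -0.1]
finger_gap: 0.998
grip_force: 0.0
```

```bash
python3 go.py lid,yellow,.037
```

```text
ee [0.6811 0.2228 0.044 ] tilt 0.13 gap 0.998 t 24.95
lid yellow 0.037 world [0.6797 0.2237] shift [ 0.0016 -0.0002  0.007 ] roll -0.0001
```

arm_command([
  [[0.002,0,0.004],0,1],
  [[0.002,0,0.007],0,1],
  [[0.002,0,0.007],0,0.3],
  [[0.002,0,0.007],0,-0.1],
  [[0.002,0,0.007],0,-0.5],
  [[0.002,0,0.007],0,-1],
  [[0.002,0,0.007],0,-1],
  [[0.002,0,0.007],0,-1],
])

```text
time: 25.75
ee_pos: [0.679, 0.224, 0.0361]
tool_rot: [1.08, 2.949, 0.001]
ft_force: [0.9, -0.2, 2.2]
finger_gap: 0.448
grip_force: 60.1
```

arm_command([
  [[0,0,-0.01],0,-1],
  [[0,0,-0.03],0,-1],
  [[0,0,-0.05],0,-1],
  [[0,0,-0.075],0,-1],
  [[0,0,-0.095],0,-1],
  [[0,0,-0.11],0,-1],
  [[0,0,-0.12],0,-1],
  [[0,0,-0.12],0,-1],
  [[0,0,-0.12],0,-1],
])

```text
time: 26.65
ee_pos: [0.6781, 0.2239, 0.1552]
tool_rot: [-1.08, -2.949, 0.001]
ft_force: [0.5, -0.1, -0.9]
finger_gap: 0.451
grip_force: 60.2
```

```bash
python3 go.py pocket,yellow,.157
```

```text
ee [0.6781 0.2239 0.1552] tilt 0.05 gap 0.451 t 26.65
pocket yellow 0.157 world [0.4285 0.1132] shift [ 0.1191 -0.2457 -0.0015] roll -0.0157
```

arm_command([
  [[0.005,-0.011,0],0,-1],
  [[0.018,-0.037,0],-0.004,-1],
  [[0.034,-0.07,0],-0.008,-1],
  [[0.051,-0.105,0],-0.012,-1],
  [[0.068,-0.14,0],-0.016,-1],
  [[0.085,-0.175,0],-0.016,-1],
  [[0.101,-0.208,0],-0.016,-1],
  [[0.113,-0.233,0],-0.016,-1],
  [[0.119,-0.246,0],-0.016,-1],
  [[0.119,-0.246,0],-0.016,-1],
])

```text
time: 27.65
ee_pos: [0.4255, 0.1116, 0.1541]
tool_rot: [-1.043, -2.959, 0.004]
ft_force: [-0.3, -0.6, -0.1]
finger_gap: 0.449
grip_force: 60.2
```

arm_command([
  [[0,0,0.005],0,-1],
  [[0,0,0.025],0,-1],
  [[0,0,0.045],0,-1],
  [[0,0,0.055],0,-1],
  [[0,0,0.06],0,-1],
  [[0,0,0.06],0,-1],
  [[0,0,0.06],0,-1],
])

```text
time: 28.35
ee_pos: [0.4297, 0.1132, 0.0961]
tool_rot: [1.043, 2.962, 0.001]
ft_force: [0.8, -0.2, 0.3]
finger_gap: 0.446
grip_force: 60.2
```

```bash
python3 go.py pocket,yellow,.037
```

```text
ee [0.4297 0.1132 0.0961] tilt 0.06 gap 0.446 t 28.35
pocket yellow 0.037 world [0.4285 0.1132] shift [ 0.001  -0.0008  0.0591] roll 0.0002
```

arm_command([
  [[0.001,-0.001,0.01],0,-1],
  [[0.001,-0.001,0.025],0,-1],
  [[0.001,-0.001,0.04],0,-1],
  [[0.001,-0.001,0.05],0,-1],
  [[0.001,-0.001,0.056],0,-1],
  [[0.001,-0.001,0.058],0,-1],
  [[0.001,-0.001,0.058],0,-1],
  [[0.001,-0.001,0.058],0,-1],
])

```text
time: 29.15
ee_pos: [0.428, 0.113, 0.0381]
tool_rot: [1.043, 2.963, 0.001]
ft_force: [-0.7, -0.8, -0.4]
finger_gap: 0.448
grip_force: 60.2
```

arm_command([
  [[0,0,0],0,0.05],
  [[0,0,0],0,0.15],
  [[0,0,0],0,0.25],
  [[0,0,0],0,0.25],
  [[0,0,0],0,0.25],
])

```text
time: 29.65
ee_pos: [0.4275, 0.1129, 0.0377]
tool_rot: [1.043, 2.963, 0.0]
ft_force: [0.4, -0.3, -0.0]
finger_gap: 0.625
grip_force: 0.0
```

arm_command([
  [[0,0,-0.01],0,0.25],
  [[0,0,-0.03],0,0.25],
  [[0,0,-0.06],0,0.25],
  [[0,0,-0.1],0,0.25],
  [[0,0,-0.14],0,0.25],
  [[0,0,-0.17],0,0.25],
  [[0,0,-0.17],0,0.25],
  [[0,0,-0.17],0,0.25],
  [[0,0,-0.17],0,0.25],
])

```text
time: 30.55
ee_pos: [0.4264, 0.1124, 0.2067]
tool_rot: [-1.043, -2.962, 0.002]
ft_force: [-0.5, 0.3, 0.0]
finger_gap: 0.63
grip_force: 0.0
```

```bash
python3 cap.py w6; sed 's/wrist/scene/' cap.py > cs.py; python3 cs.py s6; python3 go.py
```

```text
ee [0.4262 0.1123 0.2063] tilt 0.19 gap 0.621 t 30.65
```

View pics/w6.png

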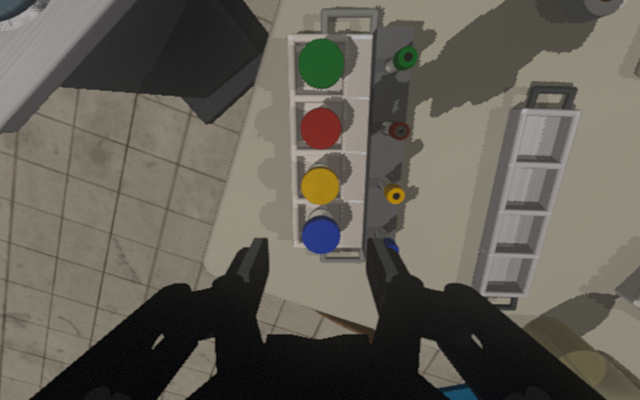

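View pics/s6.png

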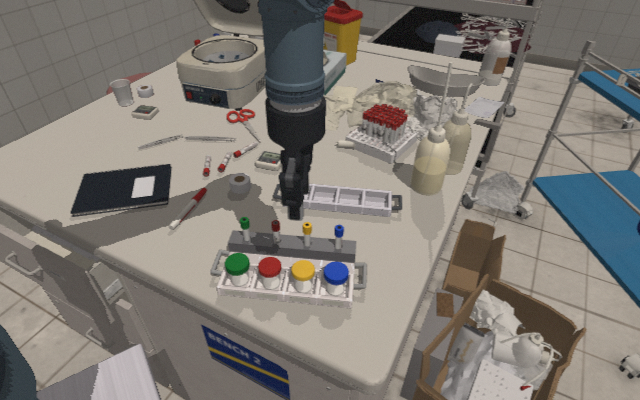

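Both views show all four cups upright in the bays matching the caps: green (237,264), red (270,267), yellow (303,270) and blue (337,272). The tubes are still standing and the gripper is clear.

```bash
python3 -c "
from cell import job
print(job.finish_job())"
```

```text
the job is handed in; nothing more can be done
None
```

All four cups stand upright in the carrier pockets in front of the tubes with matching caps, the tubes are still in their holes, and the job was handed in at about 31 s.

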